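Line up the flap's hinge with the jamb leaf and hold it for the pin

ROBOT

A 6-joint arm with a two-finger parallel gripper is mounted at the origin on the work surface. World frame = base frame: x ahead of the robot, y to its left, z up, the work surface at z = 0. Lengths are in m, angles in rad, forces in N, time in s.
With the tool pointing down it reaches from about 0.375 to 0.925 m from the base axis. Payload 5.7 kg.
Tool frame: the origin (TCP) lies midway between the tips of the shut fingers; the grasp point (between the pads) lies 19 mm behind it; z points along the fingers, y is the line along which they close (so a half turn about z gives the same grasp; the last joint's range is limited). The gripper opens to 88 mm and grips with 3 to 60 N. Pads are 20 mm wide; open, the fingers measure 115 mm over their backs; the gripper's body (75 mm by 178 mm) begins 61 mm behind the grasp point.
Start: joints at [-1.377, 0.359, 1.51, -0, 1.272, -0.115], TCP at [0.182, -0.572, 0.223] pointing down, gripper open.
Joint ranges: [-2.97, 2.97], [-1.01, 2.36], [0.21, 2.38], [-0.96, 4.11], [0.2, 2.71], [-2.98, 2.98]. Speed limits (rad/s): [2.39, 2.39, 3.14, 3.14, 3.14, 3.14].

INTERFACE

Orientations are given as a unit quaternion [x, y, z, w].
In Python, from bench import move_ptp, servo_line, goto_joints, move_gripper, sleep, inverse_kinematics, capture, PlanningError, close_job, spot_in, silhouettes, current_clock, current_joint_pos, current_qvel, current_joint_torque, current_position, current_orientation, current_force, current_torque, current_finger_gap, current_grip_force gives the robot as it stands. Calls block until the motion is done:
- move_ptp(position, orientation): joint-space move of the TCP to a pose.
- servo_line(position, orientation=None, rate=0.15, contact_N=None): straight line of the TCP; orientation=None keeps the orientation; rate is the mean speed in m/s. With contact_N (N) it stops when the force on the tool has changed by that much, and returns True; else False.
- goto_joints(angles): joint-space move.
- move_gripper(opening): finger opening in m; the grip force is fixed at half the most; returns when the fingers have stopped.
- sleep(seconds).
- inverse_kinematics(position, orientation): joint angles nearest the present ones, or None.
- capture(name): name is "side" or "top" or "wrist"; returns a dict with "image" (400x640x3 uint8, blue, green, red), "range_z" (400x640 float32, m along the optical axis (not along the pixel's ray), 0 where there is no reading), "intrinsics" (3x3 intrinsics, pixels), "k1" (the pictures are not rectified: a ray, as slopes to the right and down, at radius r is drawn at 1 + k1 r^2 times it, then the intrinsics apply), "R" (3x3) and "t" (3): a world point X has camera coordinates R X + t. Camera axes: x right, y down, z forward; pixel columns grow to the right and rows downward; lengths in m; the calibration is good to about 2 mm. A picture is of the moment at which its call begins.
A pose or a line that the arm cannot do raises PlanningError and nothing moves.
- close_job(): hands the job in; it is judged then, once.
Trained networks look in the newest picture that a camera, given by its name, has taken for a name from the list of things; names that differ only in an ending like _2 or _b are one class to them, and where a whole thing is asked for, a point or a joint stands for the part that bears it (a point fixed in the world has none). Each returns a list of dicts, best first, with "conf" (0 to 1); they miss things now and then, are a little off and sometimes report something else, mostly with a low value. They report only what shows in the picture. A call takes as long as a camera call. They do not tell look-alikes from the thing itself.
- spot_in(camera, query): "xy" ([column, row] in pixels, amid what is visible of it).
- silhouettes(camera, query): "region" (400x640 bool, what is visible of it) and "xy" ([column, row] in pixels, amid what is visible of it).
Readings, each from a call of its own:
- current_clock(): time.
- current_joint_pos(): joint angles.
- current_qvel(): joint speeds.
- current_joint_torque(): joint torques, N m.
- current_position(): TCP position.
- current_orientation(): TCP orientation.
- current_force(): force on the tool from outside, world axes, zero at the start.
- current_torque(): the same for the moment, N m.
- current_finger_gap(): finger opening in m.
- current_grip_force(): force on a finger pad.
Only numpy, scipy, OpenCV 4.12 (cv2) and the standard library are available. Lean on these libraries where they do the work, as an engineer would, in place of code of your own. Each camera call takes 0.05 s, during which the arm holds its last target. There are 200 camera calls.

TASK

On the hinge-fitting jig, first turn the orange knob until the black pointer's tip is within the width of the red mark. Then pick up the blue access flap by its black grip bar, bring its brass hinge knuckle in between the two steel knuckles on the jamb block so that the holes line up for the hinge pin, and finish there still holding the flap in the gripper, steady and without leaning it on the jig: do not let go and do not fit the pin. The pointer must still be on the mark at the end; leave the other things on the bench where they are.

Things in the scene. Friction and masses are not known exactly. Their poses are not given: they have to be found in the camera images.
- jig: Hinge-fitting jig fixed to the bench. Grey base plate 100 x 290 x 20 mm. Origin on the bench surface; the axes named jig x, y, z below are this body's (z up). Its hinge side faces jig -x, towards the robot. The base spans x -35..65, y -95..195 mm. On it a steel carriage slides along jig y, carrying a wooden jamb block (x -34..-4 mm, 90 mm long in y, top 72 mm above the bench). The knob stands at x 10, y 150 mm. Nothing is under the hinge line except the bench.
- knob (a joint): Angle of the orange knob (rad, 0 to 2.2), vertical axis, growing clockwise seen from above. It drives the carriage by rack and pinion: 12 mm of travel along jig +y (towards the knob) per rad, so clockwise moves the pointer towards jig +y. It stays where it is left; about 0.07 N m turns it. It always starts 0.4 to 1.4 rad short of the mark, so it has to be turned clockwise.
- knob_grip (a point): Point on the knob's axis at the height to grip. The knob's raised finger bar is 14 mm thick, 46 mm long and 30 mm tall, its top 7 mm above this point and the disc under it 23 mm below this point; this point is 82 mm above the bench. The axes of this point turn with the knob: the bar lies along its x axis (jig x turned clockwise by the knob angle).
- pointer_tip (a point): Tip of the black pointer on the carriage, behind the jamb block (jig +x side), over a white scale. It moves along jig y with the carriage.
- mark_line (a point): End, next to the pointer, of the red mark's centre line: a stripe 5 mm wide (jig y) and 20 mm long (jig x) fixed on the white scale; its y axis is jig y. The pointer is set when the two points have the same jig y (within 2.5 mm).
- jamb_hole (a point): Middle of the jamb leaf's hole line: the point midway between the two fixed steel knuckles, 70 mm above the bench, on the carriage (it moves with the knob). The hole line runs along its y axis (jig y). Each knuckle is a tube of 18 mm outside, 10 mm hole, 20 mm long; the free gap between them is 45 mm. The jamb block's face is 11 mm from the hole line on the +x side; the gap is open on top, below and on the -x side.
- flap: Loose access flap, 0.17 to 0.35 kg: blue panel 95 (x) x 90 (y) x 6 mm on 5 mm rubber feet, black grip bar 18 mm thick (x) x 70 mm long (y) standing on it, from 11 to 60 mm above the underside. Origin: centre of the underside, below the grip bar. +x points to the hinge side, z up. The panel reaches from x -55 to 40 mm.
- flap_grip (a point): Point in the flap's grip bar, 42 mm above its underside (18 mm below the bar's top), in the flap's axes: grasp here from above with the fingers closing along x (18 mm). The panel's top is 31 mm below this point and the top of the knuckle is 23 mm below it.
- flap_hole (a point): Middle of the flap's hole line, in the flap's axes: 55 mm in +x from the grip bar's middle plane and 32 mm below point flap_grip. Here is the brass knuckle, a tube along y of 18 mm outside, 10 mm hole and 40 mm length, centred on this point. In the finished state this point coincides with point jamb_hole and the flap's x axis points roughly along jig +x, so that the panel is on the robot's side.
- tray: Grey tray 90 x 120 x 22 mm holding the steel hinge pin; origin under its centre. Bystander, leave in place.
- pin: Steel hinge pin, 5 mm diameter, 90 mm long with a small square head, lying in the tray. Bystander, leave in the tray; origin under the middle of its length.
- meter: Red hand multimeter 150 x 80 x 36 mm lying flat; origin under its centre. Bystander.
- spool: Green spool, 60 mm diameter, 40 mm high, upright; origin under its centre. Bystander.
- driver: Screwdriver 180 mm long lying on the bench. Bystander.
Not all that is in view belongs to the job. Leave any white look-alike of the flap alone.

How it is judged:
By the outcome, as a careful person would: the job done as asked, in the order asked, and still so for the second after the job is handed in, while the arm keeps its last pose, push and grip.
It also fails if it takes over 64 s, if anything falls off the work surface, if the arm or the gripper's body presses on something with over 40 N, if the wrist force passes 120 N, or if a joint passes its speed limit or range.

## Working session

There is one attempt and no reset: what is moved stays moved. The work goes in short steps, each a Python script; the robot and the scene stay as the last script left them, time stands still between calls to the robot, and variables do not carry over. Pictures are saved under pics/ and viewed, at most 10 in all, crops included, and the job is handed in when it is done.

```bash
mkdir -p pics; ls; cat > h.py <<'E'
import numpy as np, cv2
from bench import *
def unproj(c,px,depth=None,z=None):
    """pixels (N,2) -> world; with depth along axis, or on plane world z"""
    px=np.atleast_2d(np.array(px,float)); K=c["intrinsics"]
    d=np.c_[(px[:,0]-K[0,2])/K[0,0],(px[:,1]-K[1,2])/K[1,1]]; u=d.copy()
    for _ in range(20): u=d/(1+c["k1"]*(u**2).sum(1,keepdims=True))
    ray=np.c_[u,np.ones(len(u))]; R=np.array(c["R"]); t=np.array(c["t"])
    if z is None: return (ray*np.reshape(depth,(-1,1))-t)@R
    o=-R.T@t; w=ray@R
    return o+w*((z-o[2])/w[:,2])[:,None]
def cloud(c,mask):
    r,q=np.nonzero(mask&(c["range_z"]>0)); return unproj(c,np.c_[q,r],c["range_z"][r,q]),np.c_[q,r]
def proj(c,X):
    p=np.atleast_2d(X)@np.array(c["R"]).T+np.array(c["t"]); u=p[:,:2]/p[:,2:]
    u=u*(1+c["k1"]*(u**2).sum(1,keepdims=True)); K=c["intrinsics"]
    return np.c_[u[:,0]*K[0,0]+K[0,2],u[:,1]*K[1,1]+K[1,2]]
E
python3 - <<'E'
from h import *
for n in ("top","side"):
    c=capture(n); cv2.imwrite(f"pics/{n}0.png",c["image"])
    np.savez(f"{n}0.npz",**c)
    print(n,c["k1"],np.round(c["intrinsics"],1).tolist(),"cam",np.round(-np.array(c["R"]).T@c["t"],3), "fwd",np.round(c["R"][2],2))
    for q in ["jig","knob","knob_grip","pointer_tip","mark_line","jamb_hole","flap","flap_grip","flap_hole","tray","pin","meter","spool","driver"]:
        print(q,[(np.round(d["xy"]).tolist(),round(d["conf"],2)) for d in spot_in(n,q)][:4])
E
```

```text
pics
top -0.02597260950801811 [[385.7, 0.0, 320.8], [0.0, 385.7, 196.6], [0.0, 0.0, 1.0]] cam [0.304 0.032 1.127] fwd [ 0.16  0.01 -0.99]
jig [([313.0, 138.0], 0.66)]
knob [([279.0, 128.0], 0.75)]
knob_grip [([282.0, 128.0], 0.75)]
pointer_tip [([327.0, 148.0], 0.73)]
mark_line []
jamb_hole [([323.0, 152.0], 0.98)]
flap [([406.0, 170.0], 0.96), ([444.0, 273.0], 0.66)]
flap_grip [([405.0, 169.0], 0.86), ([449.0, 214.0], 0.68), ([443.0, 274.0], 0.59)]
flap_hole [([445.0, 275.0], 0.88), ([406.0, 168.0], 0.81), ([451.0, 218.0], 0.79)]
tray [([252.0, 218.0], 0.85), ([238.0, 214.0], 0.73)]
pin [([252.0, 218.0], 0.61)]
meter [([189.0, 172.0], 0.69)]
spool [([462.0, 139.0], 0.82), ([314.0, 137.0], 0.58), ([189.0, 173.0], 0.19)]
driver [([198.0, 240.0], 0.78)]
side -0.07232821683171968 [[380.6, 0.0, 319.0], [0.0, 380.6, 195.3], [0.0, 0.0, 1.0]] cam [0.014 0.62  0.781] fwd [ 0.44 -0.57 -0.69]
jig [([259.0, 188.0], 0.82)]
knob [([232.0, 192.0], 0.47)]
knob_grip [([233.0, 191.0], 0.55), ([190.0, 294.0], 0.38)]
pointer_tip [([278.0, 175.0], 0.96), ([234.0, 194.0], 0.75)]
mark_line []
jamb_hole [([282.0, 176.0], 0.72)]
flap [([342.0, 155.0], 0.76)]
flap_grip [([394.0, 151.0], 0.83), ([231.0, 192.0], 0.72), ([280.0, 177.0], 0.67), ([338.0, 154.0], 0.56)]
flap_hole [([336.0, 157.0], 0.87), ([393.0, 151.0], 0.74), ([264.0, 328.0], 0.18)]
tray [([287.0, 268.0], 0.81)]
pin [([279.0, 273.0], 0.48)]
meter [([191.0, 296.0], 0.89)]
spool [([350.0, 118.0], 0.64)]
driver [([394.0, 151.0], 0.74), ([265.0, 328.0], 0.6)]
```

```bash
python3 - <<'E'
import cv2
a=cv2.imread("pics/top0.png")[90:310,170:490]
cv2.imwrite("pics/top0c.png",cv2.resize(a,None,fx=2.5,fy=2.5,interpolation=cv2.INTER_CUBIC))
E
```

```text
(no output)
```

View pics/top0c.png

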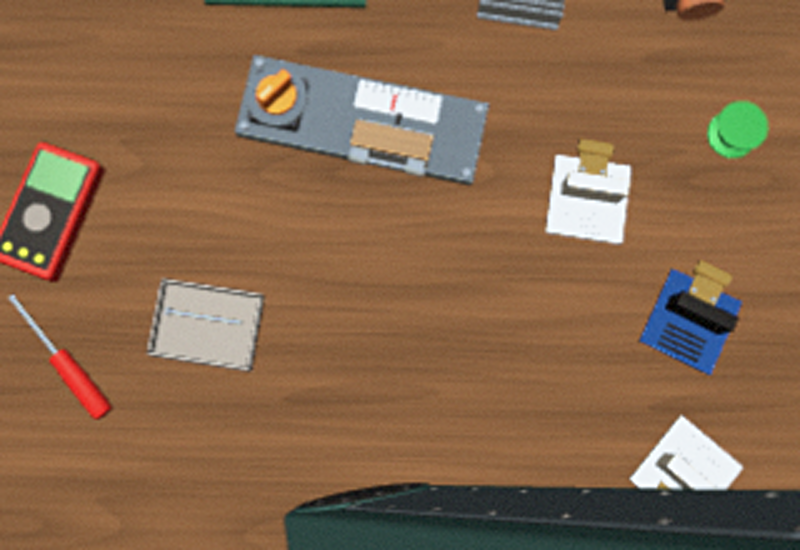

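The crop shows the knob at full-image px (281,127), the pointer tip at about (329,135) and the red mark at (328,131). There are three flap candidates: white at (406,166), white at (444,276) and blue at (447,217). By the description I choose the blue one. Next I measure the jig and the flap.

```bash
cat >> h.py <<'E'
def rect(P):
    (cx,cy),(w,h),a=cv2.minAreaRect((P[:,:2]*1000).astype(np.float32)); return np.round([cx,cy,w,h,a],1)
def hsv(c): return cv2.cvtColor(c["image"],cv2.COLOR_BGR2HSV).transpose(2,0,1)
def big(m):
    n,l,s,_=cv2.connectedComponentsWithStats(m.astype(np.uint8)); return l==1+np.argmax(s[1:,4])
E
python3 - <<'E'
from h import *
for n in("top","side"):
    c=dict(np.load(n+"0.npz")); H,S,V=hsv(c)
    m=big((H>100)&(H<125)&(S>140)&(V>90)); P,_=cloud(c,m); 
    print(n,"blue",m.sum(),rect(unproj(c,np.argwhere(m)[:,::-1],z=.011)),"z",np.percentile(P[:,2],[5,50,95]).round(4))
    m=big((H>8)&(H<18)&(S>200)&(V>150)); P,_=cloud(c,m)
    print("orange",m.sum(),rect(P),P.mean(0).round(3),"z",np.percentile(P[:,2],[5,50,95]).round(4))
    T=P[P[:,2]>.082]; 
    if len(T)>5: print("bar",len(T),rect(T),T.mean(0).round(4))
    c2=capture(n); s=silhouettes(n,"jig")
    if s:
        m=s[0]["region"]; P,_=cloud(c,m); print("jig",m.sum(),"all",rect(P)); 
        B=P[(P[:,2]>.012)&(P[:,2]<.03)]; print("base",len(B),rect(B),cv2.boxPoints(cv2.minAreaRect((B[:,:2]*1000).astype(np.float32))).round(0).tolist())
E
```

```text
top blue 1142 [916.7 444.5 169.8 127.7  89.8] z [0.0022 0.0067 0.0809]
orange 17 [-60.1 567.4  15.1   8.3  13.6] [-0.059  0.566  0.087] z [0.0832 0.0862 0.0924]
bar 17 [-60.1 567.4  15.1   8.3  13.6] [-0.0594  0.5661  0.0865]
jig 3281 all [651.3  66.2 298.2 125.6  80.6]
base 2174 [657.   63.4 290.2 105.3  78.9] [[577.0, -69.0], [681.0, -89.0], [737.0, 196.0], [633.0, 216.0]]
side blue 57806 [2038.1   39.8 2701.6 2237.6   30.5] z [-0.4098 -0.0177  0.3351]
orange 13 [658.9 178.7  17.5   5.8  48.9] [0.659 0.177 0.059] z [0.0553 0.0594 0.0634]
jig 2695 all [664.2  62.  298.  147.9  72.1]
base 1349 [655.8  62.4 293.7 106.9  78.7] [[575.0, -71.0], [680.0, -92.0], [737.0, 196.0], [632.0, 217.0]]
```

```bash
cat >> h.py <<'E'
from scipy.spatial.transform import Rotation as Ro
def down(a):
    """tool down, closing line (tool y) along world angle a"""
    y=np.array([np.cos(a),np.sin(a),0]); z=np.array([0,0,-1.]); return Ro.from_matrix(np.c_[np.cross(y,z),y,z])
def bestdown(p,a):
    out=[]
    for k in (a,a+np.pi):
        q=down(k).as_quat(); j=inverse_kinematics(p,q)
        if j is not None: out.append((abs(j[5]),k,q))
    return min(out,key=lambda o:o[0])
def look(p,a,name):
    _,k,q=bestdown(p,a); move_ptp(p,q); c=capture("wrist"); np.savez(name+".npz",**c); cv2.imwrite(f"pics/{name}.png",c["image"]); return c
E
python3 - <<'E'
from h import *
c=capture("wrist"); T=np.array(current_position()); R=Ro.from_quat(current_orientation()).as_matrix()
cam=-np.array(c["R"]).T@c["t"]; print("tool R",R.round(2).tolist(),"cam in tool",(R.T@(cam-T)).round(3),"fwd in tool",(R.T@c["R"][2]).round(3), np.array(c["intrinsics"]).round(0)[0])
ct=dict(np.load("top0.npz")); H,S,V=hsv(ct); roi=np.zeros_like(H,bool); roi[185:250,415:475]=1
m=big((H>100)&(H<125)&(S>100)&(V>60)&roi); print("flap",m.sum(),rect(unproj(ct,np.argwhere(m)[:,::-1],z=.011)))
a=R[:,1]; ang=np.arctan2(a[1],a[0])
off=R.T@(cam-T); f=R.T@c["R"][2]
print(current_clock())
# view jig: want optical axis to hit target at z .05 with TCP at z .30
for k in (np.radians(-11.1),np.radians(78.9)):
  Rk=down(k).as_matrix(); 
  for s in (0,np.pi):
    Rk=down(k+s).as_matrix(); cam0=Rk@off; fw=Rk@f; zc=.30+cam0[2]; hit=cam0+fw*((zc-.05)/-fw[2]); p=np.array([.655,.085,.30]); p[:2]-=hit[:2]
    j=inverse_kinematics(p,down(k+s).as_quat()); print(np.degrees(k+s).round(1),p.round(3),None if j is None else np.round(j,2))
E
```

```text
tool R [[0.95, 0.3, 0.0], [0.3, -0.95, 0.0], [0.0, -0.0, -1.0]] cam in tool [ 0.076  0.    -0.161] fwd in tool [-0.277  0.001  0.961] [337.   0. 323.]
flap 565 [ 424.7 -327.    89.1   93.5   65.2]
1.75
-11.1 [0.663 0.127 0.3  ] [ 0.09  0.42  1.23 -0.    1.5   0.28]
168.9 [0.647 0.043 0.3  ] None
78.9 [0.613 0.093 0.3  ] [ 0.04  0.33  1.36 -0.    1.45 -1.34]
258.9 [0.697 0.077 0.3  ] [ 0.01  0.46  1.16 -0.    1.52  1.78]
```

```bash
python3 - <<'E'
from h import *
p=[.661,.115,.22]
c=look(p,np.radians(-11.1),"w1")
H,S,V=hsv(c)
m=big((H>5)&(H<22)&(S>150)&(V>100)); P,_=cloud(c,m); print("orange",m.sum(),"z",np.percentile(P[:,2],[2,50,98]).round(4))
T=P[P[:,2]>.083]; print("bar",len(T),rect(T),T[:,2].mean().round(4))
for q in ["knob_grip","pointer_tip","mark_line","jamb_hole"]:
    print(q,[(np.round(d["xy"]).tolist(),round(d["conf"],2)) for d in spot_in("wrist",q)][:3])
print(current_clock())
E
```

```text
orange 3556 z [-0.0023 -0.0006  0.001 ]
bar 0 [0. 0. 0. 0. 0.] nan
knob_grip [([328.0, 129.0], 0.65)]
pointer_tip [([300.0, 256.0], 0.63)]
mark_line []
jamb_hole [([298.0, 252.0], 0.67)]
4.9417<stdin>:6: RuntimeWarning: Mean of empty slice.
  ret = ret.dtype.type(ret / rcount)
```

View pics/w1.png

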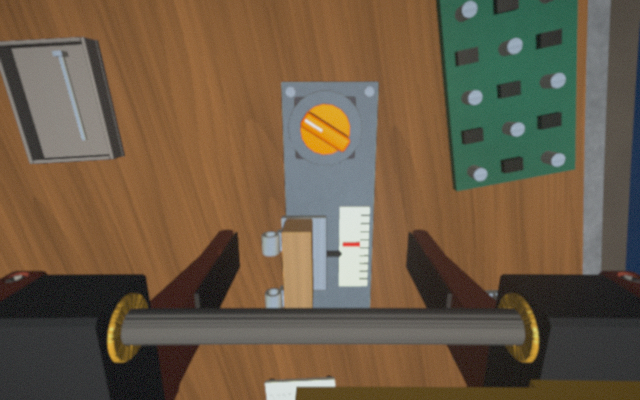

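The wrist view shows the knob at (327,129), the red mark at (351,244), the pointer tip near (340,253) and the steel knuckles at (271,243) and (274,297). The knob bar runs from upper left to lower right. The pointer is short of the mark, as expected.

```bash
cat >> h.py <<'E'
def box(m,r0,r1,c0,c1):
    b=np.zeros(m.shape,bool); b[r0:r1,c0:c1]=1; return m&b
E
python3 - <<'E'
from h import *
c=dict(np.load("w1.npz")); H,S,V=hsv(c)
m=box((H>5)&(H<28)&(S>120),95,165,290,360); P,q=cloud(c,m); print("orange",m.sum(),P.mean(0).round(4),rect(P),"z",np.percentile(P[:,2],[2,50,98]).round(4))
T=P[P[:,2]>.08]; print("bar",len(T),rect(T),"mean",T.mean(0).round(4), T.min(0).round(3),T.max(0).round(3))
D=P[P[:,2]<.066]; print("disc",len(D),cv2.minEnclosingCircle((D[:,:2]*1000).astype(np.float32)))
m=box(((H<8)|(H>172))&(S>120)&(V>120),225,265,335,365); P,_=cloud(c,m); print("red",m.sum(),P.mean(0).round(4),rect(P),np.argwhere(m).mean(0))
red=P.mean(0)
m=box(V<70,235,270,318,348); P2,q=cloud(c,m); print("ptr",m.sum(),P2.mean(0).round(4)); 
tp=q[q[:,0]>=q[:,0].max()-2].mean(0); print("tip px",tp,q.min(0),q.max(0)); 
m=box((V<400),75,310,270,385); P,_=cloud(c,m); B=P[(P[:,2]>.014)&(P[:,2]<.026)]; print("base",len(B),rect(B),cv2.boxPoints(cv2.minAreaRect((B[:,:2]*1000).astype(np.float32))).round(1).tolist())
W=P[(P[:,2]>.068)&(P[:,2]<.078)]; print("highs",len(W),rect(W))
m=box((V>=0),232,256,262,281); P,_=cloud(c,m); K=P[P[:,2]>.06]; print("knuckle L",K.mean(0).round(4),rect(K),K[:,2].max())
m=box((V>=0),286,308,262,284); P,_=cloud(c,m); K=P[P[:,2]>.06]; print("knuckle R",K.mean(0).round(4),rect(K),K[:,2].max())
im=c["image"][80:310,255:390]; cv2.imwrite("pics/w1c.png",cv2.resize(im,None,fx=2.6*1,fy=2.6,interpolation=cv2.INTER_CUBIC))
z=np.median(P2[:,2]); 
yaw=np.radians(-11.1); R=np.array([[np.cos(yaw),-np.sin(yaw)],[np.sin(yaw),np.cos(yaw)]])
for zz in (.03,.035,.04,.045): t=unproj(c,tp,z=zz)[0]; print(zz,t.round(4),"diff in jig",(R.T@(red-t)[:2]).round(4))
E
```

```text
orange 1938 [0.6735 0.1608 0.0704] [672.  159.3  47.7  46.4  79.8] z [0.0569 0.0591 0.0893]
bar 772 [672.6 160.1  14.   45.2  46.7] mean [0.6734 0.1599 0.0877] [0.653 0.141 0.08 ] [0.692 0.18  0.091]
disc 1120 ((673.8994140625, 158.40252685546875), 25.23654556274414)
red 46 [0.6767 0.0235 0.023 ] [676.3  23.6   3.7  17.3  78.1] [244.         350.82608696]
ptr 39 [0.6548 0.0183 0.0279]
tip px [337.625 253.375] [328 252] [339 255]
base 12311 [659.4  73.7 264.7 103.4  79. ] [[583.4000244140625, -46.400001525878906], [684.9000244140625, -66.0999984741211], [735.4000244140625, 193.6999969482422], [633.9000244140625, 213.39999389648438]]
highs 2570 [633.7  81.6 202.2  54.1  68.8]
knuckle L [0.5994 0.0634 0.0743] [598.4  62.   21.   18.   78.4] 0.07963427263752966
knuckle R [0.588  0.0017 0.0724] [587.1   1.2  27.5  18.7  76.2] 0.07971437984238966
0.03 [0.6599 0.0182 0.03  ] diff in jig [0.0154 0.0084]
0.035 [0.6602 0.0206 0.035 ] diff in jig [0.0157 0.006 ]
0.04 [0.6604 0.0231 0.04  ] diff in jig [0.0159 0.0036]
0.045 [0.6606 0.0255 0.045 ] diff in jig [0.0161 0.0012]
```

View pics/w1c.png

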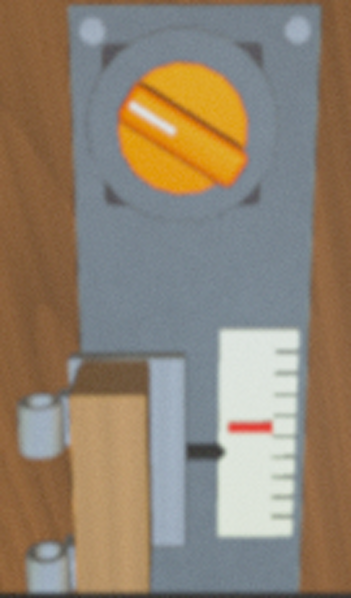

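```bash
python3 - <<'E'
from h import *
k=np.array([.672,.160]); a=np.radians(46.7)
_,a,q=bestdown([*k,.15],a); print("a",np.degrees(a))
move_ptp([*k,.15],q); 
print("contact",servo_line([*k,.064],q,contact_N=10),np.round(current_position(),4))
move_gripper(0.0); print("gap",current_finger_gap(),"F",current_grip_force(),np.round(current_force(),1))
for d in (.26,.52,.78):
    move_ptp([*k,.064],down(a-d).as_quat()); print(np.round(current_force(),1),np.round(current_torque(),2),np.round(current_position(),4))
c=capture("top"); np.savez("top1.npz",**c); cv2.imwrite("pics/top1.png",c["image"]); w=capture("wrist"); np.savez("w2.npz",**w)
im=np.vstack([cv2.resize(c["image"][95:195,250:380],(520,400),interpolation=cv2.INTER_CUBIC)]); 
cv2.imwrite("pics/t1w2.png",np.hstack([cv2.resize(im,(390,300)),cv2.resize(w["image"],(400,250)).copy().astype(np.uint8) if 0 else cv2.resize(w["image"],(400,300))]))
print(current_clock(),current_finger_gap())
E
```

```text
a 46.7
contact False [0.6728 0.16   0.0649]
gap 0.014036235060067737 F 29.99187469482422 [ 2.5  2.5 -1.3]
[ 2.7  3.5 -2.6] [ 0.5  -0.52 -0.08] [0.6725 0.1605 0.064 ]
[ 3.6  4.2 -3.3] [ 0.67 -0.57 -0.05] [0.6724 0.1604 0.064 ]
[ 3.   4.7 -3.8] [ 0.65 -0.65 -0.04] [0.6725 0.1604 0.064 ]
8.8667 0.01434949407558186
```

View pics/t1w2.png

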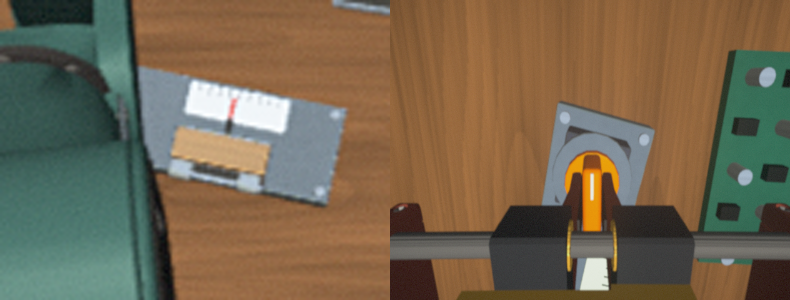

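In the top view (left panel) the pointer now lies under the red mark. I release the knob and check it from close by.

```bash
python3 - <<'E'
from h import *
move_gripper(0.06); p=np.array(current_position()); servo_line([p[0],p[1],.12],rate=.2)
c=look([.643,.030,.20],np.radians(-11.05),"w3"); print(current_clock())
cv2.imwrite("pics/w3c.png",cv2.resize(c["image"][60:310,220:420],None,fx=2.4,fy=2.4,interpolation=cv2.INTER_CUBIC))
H,S,V=hsv(c); m=big(((H<8)|(H>172))&(S>120)&(V>120)&box(V>=0,60,300,250,450)); P,q=cloud(c,m); print("red",m.sum(),P.mean(0).round(4),rect(P),q.mean(0))
print(np.round(current_position(),4))
E
```

```text
10.875
red 53 [0.6766 0.0234 0.0231] [676.6  23.4   2.6  18.4  78.5] [357. 176.]
[0.6423 0.0312 0.1983]
```

View pics/w3c.png

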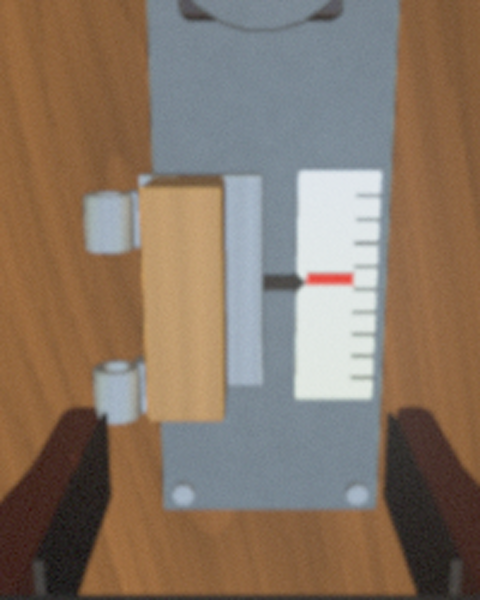

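The pointer tip is at (347,177.5) and the mark's end is at (350,176). Allowing for the raised tip's parallax (about 1 mm), they coincide. Next I locate the steel knuckles, then view the flap.

```bash
cat >> h.py <<'E'
from scipy.optimize import least_squares
YAW=np.radians(-11.05); RJ=Ro.from_euler("z",YAW).as_matrix()
def knuckles(c,g,half=.0225+.02,name=""):
    """g: guess of hole-line middle (world). returns jig-frame fit of each tube: axis x,z, ymin,ymax"""
    P,_=cloud(c,np.ones((400,640),bool)); L=(P-g)@RJ; res=[]
    for s in (1,-1):
        m=(abs(L[:,0])<.0105)&(L[:,1]*s>.012)&(L[:,1]*s<.055)&(L[:,2]>-.004)&(L[:,2]<.014); Q=L[m]
        f=least_squares(lambda v:np.hypot(Q[:,0]-v[0],Q[:,2]-v[1])-.009,[0,0],loss="soft_l1",f_scale=.001).x
        res.append([*f,*np.percentile(Q[:,1],[1,99]),len(Q)]); 
    return np.array(res)
E
python3 - <<'E'
from h import *
c=dict(np.load("w3.npz"))
P,_=cloud(c,box(np.ones((400,640),bool),140,166,254,276)); Q=P[P[:,2]>.066]; print(Q.mean(0))
P2,_=cloud(c,box(np.ones((400,640),bool),211,237,258,280)); Q2=P2[P2[:,2]>.066]; print(Q2.mean(0))
# yaw of jig again from base and block
A,_=cloud(c,box(np.ones((400,640),bool),60,275,255,390)); B=A[(A[:,2]>.015)&(A[:,2]<.025)]; print("base",rect(B)); W=A[(A[:,2]>.068)&(A[:,2]<.076)&((A@RJ[:,0])> (Q.mean(0)@RJ[:,0]+.012))]; print("block",rect(W),W[:,2].mean())
g=(Q.mean(0)+Q2.mean(0))/2; g[2]=.07
for _ in range(3):
    r=knuckles(c,g); print(np.round(r,4).tolist())
    g=g+RJ@[r[:,0].mean(),(r[0,2]+r[1,3])/2,0]
print("hole",g.round(4), "z fit",.07+r[:,1].mean())
# flap view
f=np.array([.4247,-.327]); 
c=look([.42,-.29,.20],np.radians(65.2),"w4"); print(np.round(current_orientation(),3),np.round(current_position(),3),current_clock())
for q in ["flap","flap_grip","flap_hole"]: print(q,[(np.round(d["xy"]).tolist(),round(d["conf"],2)) for d in spot_in("wrist",q)][:3])
E
```

```text
[0.60056561 0.0712873  0.07592372]
[0.59108762 0.01154852 0.08585037]
base [650.8  28.4 222.2 102.8  79.3]
block [619.7  34.6  88.8  28.   79.2] 0.07126787098826882
[[-0.0019, -0.0009, 0.0181, 0.0396, 583.0], [-0.0014, -0.001, -0.0447, -0.0152, 514.0]]
[[-0.0006, -0.0009, 0.0188, 0.0381, 535.0], [-0.0002, -0.001, -0.046, -0.0266, 460.0]]
[[-0.0002, -0.0009, 0.0227, 0.0421, 532.0], [0.0002, -0.001, -0.0421, -0.0227, 459.0]]
hole [0.5933 0.0394 0.07  ] z fit 0.06901391053953669
[ 0.977 -0.214  0.    -0.   ] [ 0.421 -0.289  0.2  ] 12.375
flap [([381.0, 276.0], 0.93), ([354.0, 148.0], 0.86), ([180.0, 65.0], 0.78)]
flap_grip [([380.0, 280.0], 0.61), ([181.0, 66.0], 0.61)]
flap_hole [([384.0, 278.0], 0.91), ([358.0, 145.0], 0.83), ([186.0, 63.0], 0.8)]
```

View pics/w4.png

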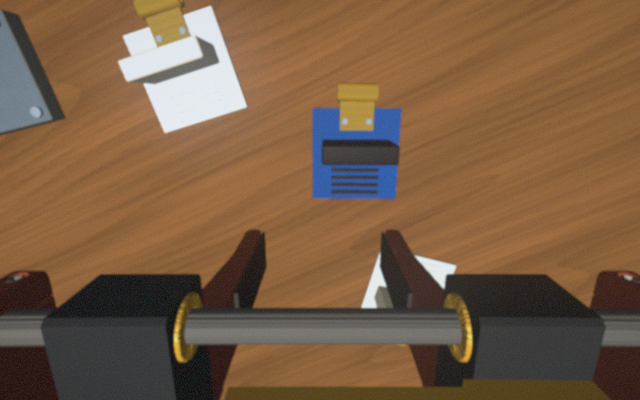

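The blue flap is at (355,150) with its knuckle up at (358,92). White look-alikes are at (180,65) and (410,280), so the choice of blue is confirmed. Now I measure it.

```bash
python3 - <<'E'
from h import *
c=dict(np.load("w4.npz")); H,S,V=hsv(c)
P,_=cloud(c,box(V>=0,75,205,305,410))
m=big(box((H>100)&(H<125)&(S>120)&(V>60),100,205,305,410)); B,_=cloud(c,m); print("panel",rect(B),np.percentile(B[:,2],[5,50,95]).round(4))
T=P[(P[:,2]>.053)]; print("bar",len(T),rect(T),"z",np.percentile(T[:,2],[5,50,95]).round(4))
K=box((H>18)&(H<32)&(S>150)&(V>90),80,104,330,385); k,_=cloud(c,K); k=k[k[:,2]>.008]; print("knuckle",len(k),rect(k),k.mean(0).round(4),k[:,2].max())
K,_=cloud(c,box(V>=0,108,195,316,398)&(V<70)); print("dark",rect(K[K[:,2]>.05]))
E
```

```text
panel [ 424.3 -329.1   88.3   93.    65. ] [0.0091 0.0103 0.0117]
bar 1587 [ 431.5 -332.4   69.2   18.1   65.1] z [0.0572 0.0592 0.0604]
knuckle 790 [ 480.2 -354.7   39.9   18.9   65.3] [ 0.48   -0.3546  0.0161] 0.020367732532854902
dark [ 432.1 -332.5   67.    16.9   65.1]
```

```bash
python3 - <<'E'
from h import *
a=np.radians(-24.9); p=np.array([.4312,-.3322]); q=down(a).as_quat()
move_gripper(.045)
move_ptp([*p,.11],q); print(servo_line([*p,.023],q,contact_N=10,rate=.1),np.round(current_position(),4),np.round(current_joint_pos(),2))
f0=np.array(current_force()); move_gripper(0.); print("gap",current_finger_gap(),current_grip_force(),np.round(current_force(),1),np.round(current_position(),4))
servo_line([*p,.12],q,rate=.1); sleep(.2); print("lifted gap",current_finger_gap(),np.round(np.array(current_force())-f0,2),np.round(current_torque(),2))
aj=np.radians(-11.0); x=np.array([np.cos(aj),np.sin(aj)]); hole=np.array([.5937,.0395]); tgt=hole-.055*x
move_ptp([*p,.17],q); move_ptp([*(tgt-.06*x),.17],down(aj).as_quat()); servo_line([*(tgt-.06*x),.083],rate=.12); sleep(.2)
print(np.round(current_position(),4),current_clock(),current_finger_gap())
c=capture("wrist"); np.savez("w5.npz",**c); cv2.imwrite("pics/w5.png",c["image"])
E
```

```text
False [ 0.4316 -0.3325  0.0235] [-0.78  0.54  1.82  0.    0.78 -0.35]
gap 0.017658245824849463 30.00044882297516 [-0.4  1.1  3.2] [ 0.4313 -0.3323  0.0233]
lifted gap 0.018004003497391896 [ 0.67  0.65 -3.07] [-0.06 -0.02 -0.03]
[0.4815 0.0614 0.0837] 20.1583 0.018158059735218352
```

View pics/w5.png

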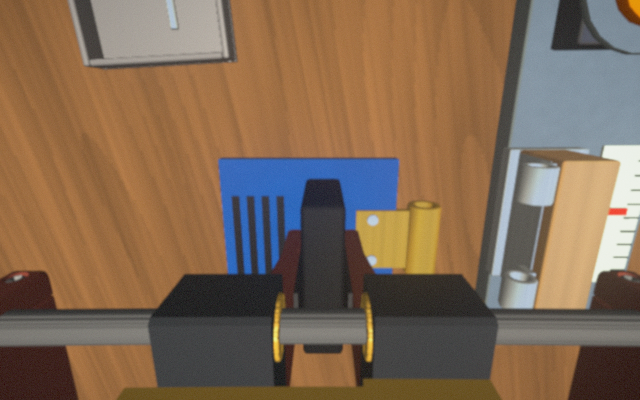

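The flap is held. The brass knuckle is at (424,240) with its +y end at row 202. The steel tubes are at (537,185) and (518,288). I measure their relative offset in this one picture.

```bash
cat >> h.py <<'E'
def relfit(c,tcp,a,hole):
    """jig-axis fit (m, relative to nominal) of brass tube from nominal, and of steel tubes"""
    R=Ro.from_euler("z",a).as_matrix(); P,_=cloud(c,np.ones((400,640),bool)); H,S,V=hsv(c)
    r,q=np.nonzero(c["range_z"]>0); br=((H>18)&(H<34)&(S>140))[r,q]
    def fit(Q):
        return least_squares(lambda v:np.hypot(Q[:,0]-v[0],Q[:,2]-v[1])-.009,[0,0],loss="soft_l1",f_scale=.0007).x
    gb=tcp+R@[.055,0,-.013]; L=(P-gb)@R
    m=br&(abs(L[:,0])<.0105)&(abs(L[:,1])<.025)&(L[:,2]>-.003)&(L[:,2]<.013); Q=L[m]
    I=Q[(abs(Q[:,1])<.019)]; o=fit(I); e=[fit(I[I[:,1]>.01])[0],fit(I[I[:,1]<.005])[0]]
    print("brass n",len(Q),"x,z",(o*1e3).round(2),"ends x",np.round(np.array(e)*1e3,1),"y pct",(np.percentile(Q[:,1],[.5,1,50,99,99.5])*1e3).round(1),"top z",(gb[2]+Q[:,2].max()).round(4))
    L=(P-hole)@R
    for s in(1,-1):
        m=(~br)&(abs(L[:,0])<.0095)&(L[:,1]*s>.015)&(L[:,1]*s<.05)&(L[:,2]>-.002)&(L[:,2]<.012); Q=L[m]
        if len(Q)>50:
            print("steel",s,len(Q),"x,z",(fit(Q)*1e3).round(2),"y pct",(np.percentile(Q[:,1],[.5,1,99,99.5])*1e3).round(1))
E
python3 - <<'E'
from h import *
c=dict(np.load("w5.npz")); relfit(c,np.array(current_position()),np.radians(-11.),np.array([.5937,.0395,.07]))
print(np.round(Ro.from_quat(current_orientation()).as_matrix(),3).tolist())
E
```

```text
brass n 2290 x,z [-0.07 -0.97] ends x [-0.1 -0.1] y pct [-17.9 -17.5   2.6  20.4  20.5] top z 0.0803
steel 1 1423 x,z [-0.46 -0.91] y pct [22.4 22.6 42.  42.1]
steel -1 1047 x,z [-0.37 -0.94] y pct [-42.2 -41.4 -22.7 -22.6]
[[0.191, 0.982, 0.001], [0.982, -0.191, -0.0], [0.0, 0.001, -1.0]]
```

```bash
python3 - <<'E'
from h import *
aj=np.radians(-11.); R=Ro.from_euler("z",aj).as_matrix(); q=down(aj).as_quat()
tgt=np.array([.5937,.0395,.083])+R@[-.055-.00035,-.0007,0]
f0=np.array(current_force())
def go(cmd,rate):
    r=servo_line(cmd,q,rate=rate,contact_N=6); sleep(.4); e=np.array(current_position())-tgt; print(r,"err jig mm",(R.T@e*1e3).round(2),"dF",(np.array(current_force())-f0).round(2),current_clock()); return e
back=tgt+R@[-.06,0,0]
e=go(back,.05); off=e-(back-tgt)
cmd=tgt-off
e=go(cmd-R@[.03,0,0],.05); e=go(cmd,.03); 
if np.linalg.norm(e)>.0003: cmd=cmd-e; e=go(cmd,.03)
c=capture("wrist"); np.savez("w6.npz",**c); cv2.imwrite("pics/w6.png",c["image"]); 
relfit(c,np.array(current_position()),aj,np.array([.5937,.0395,.07])); print(current_finger_gap())
E
```

```text
False err jig mm [-6.002e+01 -1.000e-02 -4.000e-02] dF [-0.11 -0.56 -0.08] 20.8583
False err jig mm [-3.011e+01  3.000e-02  9.000e-02] dF [-0.4  -0.06 -0.97] 22.0083
False err jig mm [ 0.01 -0.01  0.09] dF [-0.25 -0.65 -0.4 ] 23.5583
brass n 2254 x,z [-0.19 -1.14] ends x [-0.2 -0.2] y pct [-18.2 -17.4   2.4  20.3  20.5] top z 0.0796
steel 1 1380 x,z [-0.58 -0.95] y pct [17.8 18.3 42.  42.1]
0.017733469051474878
```

View pics/w6.png

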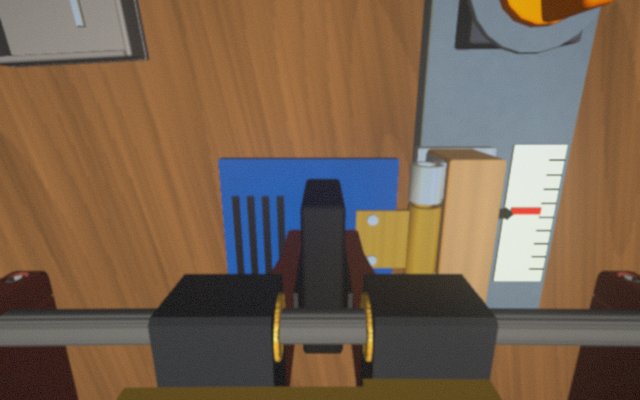

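The brass knuckle sits between the steel knuckles in line with them at (425,225). Offsets are under 0.3 mm in x and z, there is no contact force, and the pointer is still on the mark at (510,212). I'm handing in.

```bash
python3 -c "
from h import *
sleep(.3); print(np.abs(current_qvel()).max(),current_finger_gap()); print(close_job())"
```

```text
0.0018397048743425135 0.017683753951906658
the job is handed in; nothing more can be done
None
```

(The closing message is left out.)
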